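# Open a washing-machine pump housing with an unknown cap hand

## Robot

A 6-joint arm with a two-finger parallel gripper is mounted at the origin on the work surface. World frame = base frame: x ahead of the robot, y to its left, z up, the work surface at z = 0. Lengths are in m, angles in degrees, forces in N, time in s.
With the tool pointing down it reaches from about 0.375 to 0.9 m from the base axis. Payload 3.1 kg.
Tool frame: the origin (TCP) lies between the finger pads, 19 mm behind the fingertips; this is the grasp point; z points along the fingers, y is the line along which they close (so a half turn about z gives the same grasp; the last joint's range is limited). The gripper opens to 87 mm and grips with 3 to 60 N. Pads are 19 mm wide; open, the fingers measure 117 mm over their backs; the gripper's body (75 mm by 190 mm) begins 51 mm behind the grasp point.
Start: joints at [-86.03, 30.224, 82.088, -0, 67.689, -10.227], TCP at [0.153, -0.606, 0.241] pointing down, gripper open.
Joint ranges: [-176.69, 176.69], [-43.24, 126.21], [12.49, 139.97], [-82, 262], [0, 151.66], [-163.58, 163.58]. Speed limits (degrees/s): [159.86, 159.86, 180, 180, 180, 180].

## Interface

Orientations are given as a 3x3 rotation matrix whose columns are the frame's x, y, z axes.
In Python, from rig import bot, eyes gives the robot as it stands (bot), with the cameras (eyes).
- The arm moves only by the shell command python3 steer.py, which reads ROWS from standard input. ROWS is a JSON list that holds a single list of rows (three levels of brackets), with 1 to 20 rows, each of 7 numbers: dx, dy, dz in parts of the range, where 1.0 means 800 mm, then a rotation vector rx, ry, rz in shares of 90 degrees (1.0 is 90 degrees), then the opening from 0.0 (shut) to 1.0 (fully open); each row is the pose to reach, as a shift and turn from the pose commanded when the command began, along the tool's axes at that moment; what a row does not reach only later rows make up. A row lasts 1/10 s, in which the tool goes at most 0.05 m and 8.59 degrees, less where a joint would pass 70% of its speed; a pose out of reach is approached as far as the arm can. The fingers move at their own pace and stop on an object; the grip force is fixed at half the most. Time passes only in rows, so rows that do not move let the fingers close. It prints the time, the measured TCP pose, the force, the opening and the grip force at its end. Input that does not fit is refused with a message, and nothing moves.
- bot.read_state(): the state, without advancing time (a new reading comes with each control period).
- eyes.capture(name): name is "scene" or "top"; returns a dict with "color" (420x560x3 uint8, red, green, blue), "K" (3x3 intrinsics, pixels), "D" ([k1, k2, p1, p2, k3] as OpenCV has them; the pictures are not rectified), "view" (4x4, takes a point from world to camera coordinates). Camera axes: x right, y up, looking along -z (the intrinsics and any distortion apply to the point x, -y, -z); pixel columns grow to the right and rows downward; lengths in m; the calibration is good to about 2 mm. A picture is of the moment at which its call begins. There is no depth.
- bot.hand_in(): hands the job in; it is judged then, once.
The state is a dict: "time_s": time; "joint_positions": joint angles; "qvel": joint speeds; "tau": joint torques, N m; "position": TCP position; "tcp_rot": TCP orientation; "force": force on the tool from outside, world axes, zero at the start; "moment": the same for the moment, N m; "opening": opening from 0.0 (shut) to 1.0 (fully open); "grasp_force": force on a finger pad.
Only numpy, scipy, OpenCV 4.12 (cv2) and the standard library are available. Lean on these libraries where they do the work, as an engineer would, in place of code of your own. Each camera call takes 0.05 s, during which the arm holds its last target. There are 200 camera calls.

## Task

Set the drain-pump housing, with its cap still on, flat and square into the pocket of the aluminium holding block and let go of it. Then undo its cap, which may loosen either way (the hand is not marked, so try gently both ways and never force it against a stop), lift it straight off without pulling the housing out of the pocket, and finish while still holding the cap upright and still in the gripper, about 10 cm above the housing. Leave the other things on the bench where they are.

Things in the scene. Friction and masses are not known exactly. Their poses are not given: they have to be found in the camera images.
- housing: Grey plastic drain-pump housing, loose, about 0.45 kg: flat-bottomed block 84 mm long (its x) x 58 mm wide (y) x 46 mm high (z, up), white cap in the middle of its top. Origin: centre of its underside. All sizes here in mm. A pipe stub at each end, centred 30 above the underside: +x end 26 dia, 20 long; -x end 16 dia, 17 long. Either way round in the pocket will do.
- grasp (a point): Point in the housing's middle, 36 mm above its underside: a good TCP height to grasp it across its 58 width, one finger either side of the cap (which is narrower); the fingertips then clear the pocket's walls. Axes as the housing's.
- cap: White plastic cap, a separate part of about 60 g. Origin: centre of its stem's underside, 30 above the housing's underside when closed; z up. Stem 22 mm dia, 16 mm long, with two side lugs, inside the housing; then a disc 50 dia x 4 lying on the housing's top; on it a bar grip 44 long (cap's x) x 14 wide (y) x 23 high. Closed, its x lies along the housing's x within 6 degrees.
- bar (a point): Middle of the cap's bar grip, 41.5 mm above the cap's origin and 2 below the bar's top: TCP height to grip the bar across its 14 width with the fingertips just above the disc. Axes as the cap's. The cap turns in place about the vertical through here, without rising; friction under 0.2 N m; it has about 2 mm of up-and-down play.
- lugs (a point): Underside of the cap's lugs (= cap's origin). Hand unseen, random: one way the cap stops hard after 10 to 25 degrees (10 more at the hand, from play) and stays locked; the other way it turns easily to an end stop about 65 degrees from closed. From 50 degrees on it lifts straight off; at less, pulling up lifts the housing. A stop is felt at 0.3 N m; over about 2 N m breaks the lugs.
- pocket (a point): Centre of the floor of the rectangular pocket in the aluminium holding block, which is fixed to the bench; place and yaw vary. x along the pocket's long side, z up. Pocket 88 mm (x) x 62 mm (y), 12 deep; floor 8 and rim 20 above the bench; block 112 x 86 outside. The housing fits with 2 mm of play on each side and stands on the floor.
- gasket: bystander: black rubber ring lying flat, 48 mm dia x 10 mm high; origin at the centre of its underside
- detergent: bystander: standing blue plastic bottle, 72 mm dia x 190 mm high; origin at the centre of its underside
- descaler: bystander: standing white can, 60 mm dia x 160 mm high; origin at the centre of its underside
- dripbowl: bystander: steel bowl, 120 mm dia x 50 mm high; origin at the centre of its underside
- screwdriver: bystander: screwdriver 140 mm long lying on the bench; origin under it
- coincup: bystander: clear plastic cup, 70 mm dia x 70 mm high; origin at the centre of its underside
- elbow: bystander: grey plastic elbow pipe lying flat, 26 mm dia, legs of 50 (along its x) and 45 mm; origin under one end

How it is judged:
By the outcome, as a careful person would: the job done as asked, in the order asked, and still so for the second after the job is handed in, while the arm keeps its last pose, push and grip.
It also fails if it takes over 66 s, if anything falls off the work surface, if the arm or the gripper's body presses on something with over 40 N, if the wrist force passes 120 N, or if a joint passes its speed limit or range.

## Working session

There is one attempt and no reset: what is moved stays moved. The work goes in short steps, Python scripts to look and compute and a shell command to move; the robot and the scene stay as the last step left them, time stands still between calls to the robot, and variables do not carry over. Pictures are saved under pics/ and viewed, at most 10 in all, crops included, and the job is handed in when it is done.

```bash
ls; mkdir -p pics
cat > h.py <<'E'
import numpy as np, cv2, pickle
from rig import bot, eyes
def snap(n,f):
    c=eyes.capture(n); cv2.imwrite(f'pics/{f}.png',c['color'][:,:,::-1]); pickle.dump(c,open(f'pics/{f}.pkl','wb')); return c
def load(f): return pickle.load(open(f'pics/{f}.pkl','rb'))
def ray(c,u,v):
    p=cv2.undistortPoints(np.array([[[u,v]]],float),np.array(c['K']),np.array(c['D'])).ravel()
    V=np.array(c['view']); R=V[:3,:3]; o=-R.T@V[:3,3]; d=R.T@np.array([p[0],-p[1],-1]); return o,d
def atz(c,u,v,z):
    o,d=ray(c,u,v); return o+d*(z-o[2])/d[2]
def proj(c,P):
    P=np.atleast_2d(P); V=np.array(c['view']); q=(V[:3,:3]@P.T).T+V[:3,3]; q=q*[1,-1,-1]
    return cv2.projectPoints(q,np.zeros(3),np.zeros(3),np.array(c['K']),np.array(c['D']))[0].reshape(-1,2)
E
python3 - <<'E'
from h import *
for n in('scene','top'):
    c=snap(n,n+'0'); V=np.array(c['view']); print(n,-V[:3,:3].T@V[:3,3],c['K'][0][0])
s=bot.read_state(); print(s)
E
```

```text
pics
rig.py
steer.py
scene [ 0.98934743 -0.43630709  0.77289279] 431.4327476736495
top [ 0.43065935 -0.02281865  1.22727896] 492.588550898374
{'time_s': 0.1, 'joint_positions': array([-8.60295824e+01,  3.02720344e+01,  8.21494020e+01, -2.88757161e-03,
        6.76878281e+01, -1.02281642e+01]), 'qvel': array([-0.02015364, -0.11200801, -0.19291475,  0.05745614, -0.03840324,
        0.01171572]), 'tau': array([-3.55431657e-04, -4.40986562e+01, -1.77150124e+01,  6.35505212e-02,
        5.34171949e-02, -3.53212636e-05]), 'position': array([ 0.15326472, -0.60527721,  0.24038467]), 'tcp_rot': array([[ 9.69446744e-01,  2.45301813e-01, -1.78557461e-04],
       [ 2.45301704e-01, -9.69444927e-01,  1.89921886e-03],
       [ 2.92780206e-04, -1.88499199e-03, -9.99998181e-01]]), 'force': array([-0.03820737,  0.06040913, -0.20576311]), 'moment': array([-0.03951843, -0.02770433,  0.01791804]), 'grasp_force': 0.0, 'opening': 0.9948898135321088}
```

View pics/top0.png

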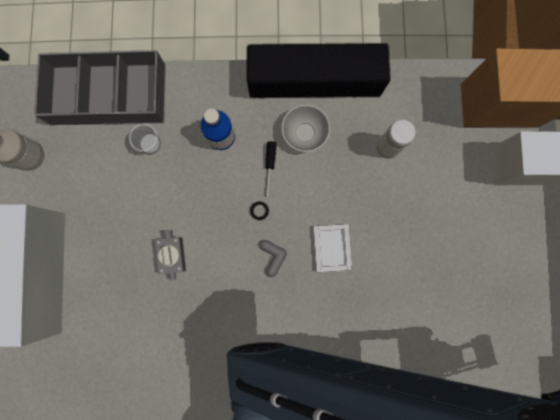

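View pics/scene0.png

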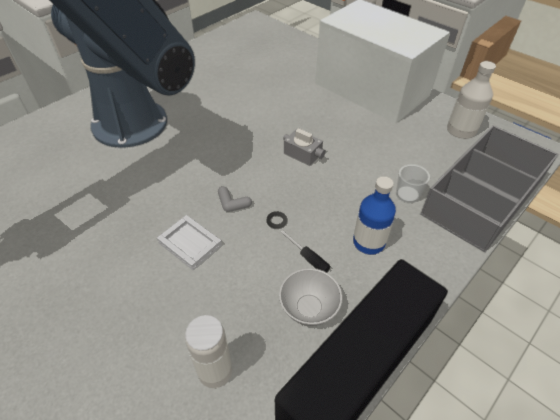

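The top view shows the housing at about (168,255), with its pipes pointing up and down, and the block at about (332,248). I'll enlarge both.

Run:
```python
from h import *
c=load('top0')['color'][:,:,::-1]
a=cv2.resize(c[220:290,135:205],(560,560),interpolation=cv2.INTER_CUBIC)[:, 90:490]
b=cv2.resize(c[213:283,297:367],(560,560),interpolation=cv2.INTER_CUBIC)[:, 80:480]
cv2.imwrite('pics/crop.png',np.hstack([a,b]))
```

```text
(no output)
```

View pics/crop.png

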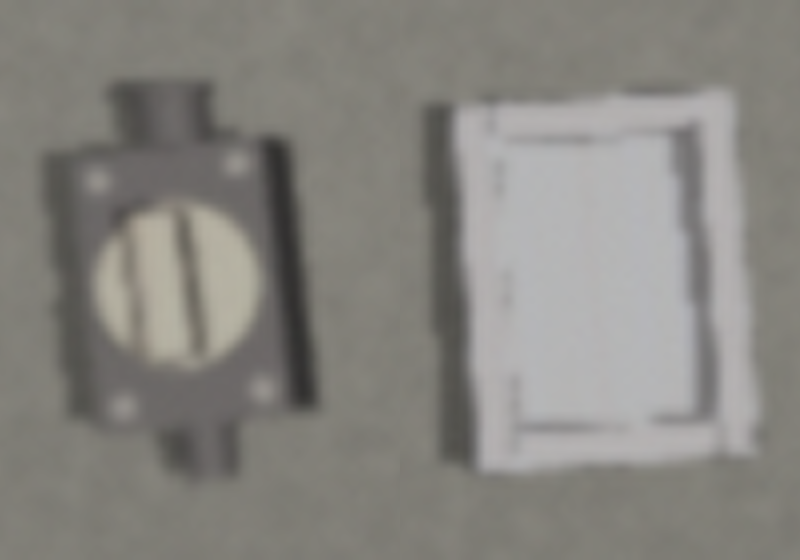

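The crop shows the housing's four screws at (97,181), (237,163), (263,388) and (123,406). The block's outer rim corners are at (463,105), (730,92), (752,452) and (483,470).

```bash
cat > m.py <<'E'
from h import *
c=load('top0'); s=load('scene0')
f=lambda x,y,dx:(135+(x+90+.5)/8-.5,220+(y+.5)/8-.5) if dx==0 else (297+(x-400+80+.5)/8-.5,213+(y+.5)/8-.5)
H=np.array([atz(c,*f(x,y,0),.046) for x,y in[(97,181),(237,163),(263,388),(123,406)]])
B=np.array([atz(c,*f(x,y,1),.020) for x,y in[(463,105),(730,92),(752,452),(483,470)]])
D=atz(c,*f(178,284,0),.05)
for n,P in(('H',H),('B',B)):
    L=P[0]+P[1]-P[2]-P[3]; W=P[0]+P[3]-P[1]-P[2]
    print(n,P.mean(0).round(4),'len',np.linalg.norm(L)/2,'wid',np.linalg.norm(W)/2,'yawL',np.degrees(np.arctan2(L[1],L[0])),'yawW-90',np.degrees(np.arctan2(W[1],W[0]))-90)
print('disc',D.round(4))
E
python3 m.py
python3 - <<'E'
from h import *
c=load('scene0')['color'][:,:,::-1]
a=cv2.resize(c[120:175,275:335],(480,440),interpolation=cv2.INTER_CUBIC)[:,:400]
a=cv2.resize(c[120:175,280:330],(400,440),interpolation=cv2.INTER_CUBIC)
b=cv2.resize(c[210:272,155:225],(440,390),interpolation=cv2.INTER_CUBIC)
b=cv2.resize(c[210:272,157:224],None,fx=6,fy=6,interpolation=cv2.INTER_CUBIC)[:, :400]
b=np.vstack([b,np.zeros((440-b.shape[0],400,3),np.uint8)])
cv2.imwrite('pics/crop2.png',np.hstack([a,b]))
E
```

```text
H [0.4407 0.2406 0.046 ] len 0.06782433626959834 wid 0.042585706232942604 yawL 7.323748320259056 yawW-90 6.919555499825194
B [ 0.4562 -0.1558  0.02  ] len 0.11059031842972915 wid 0.08214977678189113 yawL 2.1480076385130835 yawW-90 2.6751777250739224
disc [0.4408 0.2402 0.05  ]
```

View pics/crop2.png

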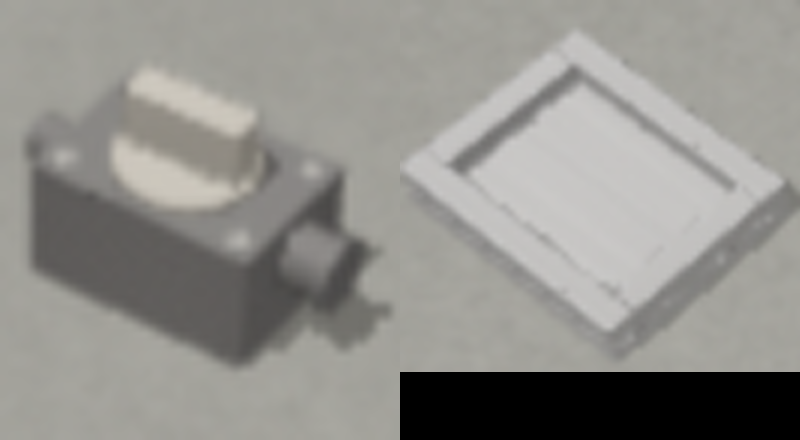

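In the scene crop the block's rim corners are at about (403,165), (577,32), (787,183) and (612,330). The housing's visible screws are at (65,157), (238,240) and (312,170).

```bash
cat >> m.py <<'E'
g=lambda x,y:(157+(x-400+.5)/6-.5,210+(y+.5)/6-.5)
B2=np.array([atz(s,*g(x,y),.020) for x,y in[(403,165),(577,32),(787,183),(612,330)]])
k=lambda x,y:(280+(x+.5)/8-.5,120+(y+.5)/8-.5)
H2=np.array([atz(s,*k(x,y),.046) for x,y in[(65,157),(238,240),(312,170)]])
print(B.round(4));print(B2.round(4),B2.mean(0));print('H',H.round(4));print(H2.round(4), (H2[0]+H2[2])/2)
E
python3 m.py
```

```text
H [0.4407 0.2406 0.046 ] len 0.06782433626959834 wid 0.042585706232942604 yawL 7.323748320259056 yawW-90 6.919555499825194
B [ 0.4562 -0.1558  0.02  ] len 0.11059031842972915 wid 0.08214977678189113 yawL 2.1480076385130835 yawW-90 2.6751777250739224
disc [0.4408 0.2402 0.05  ]
[[ 0.5099 -0.1127  0.02  ]
 [ 0.513  -0.1948  0.02  ]
 [ 0.4032 -0.1989  0.02  ]
 [ 0.3987 -0.1169  0.02  ]]
[[ 0.4051 -0.2001  0.02  ]
 [ 0.4012 -0.117   0.02  ]
 [ 0.5127 -0.1102  0.02  ]
 [ 0.5161 -0.1938  0.02  ]] [ 0.4588027 -0.1552774  0.02     ]
H [[0.4718 0.2661 0.046 ]
 [0.4769 0.2237 0.046 ]
 [0.4097 0.2152 0.046 ]
 [0.4045 0.2573 0.046 ]]
[[0.4109 0.215  0.046 ]
 [0.4781 0.2227 0.046 ]
 [0.4734 0.2648 0.046 ]] [0.44214777 0.239913   0.046     ]
```

```bash
cat > d.py <<'E'
import sys
from h import *
from scipy.spatial.transform import Rotation as Ro
s=bot.read_state(); R=np.array(s['tcp_rot']); p=np.array(s['position'])
def go(x,y,z,yaw):
    a=np.radians(yaw); T=np.array([[np.cos(a),np.sin(a),0],[np.sin(a),-np.cos(a),0],[0,0,-1]])
    print('shift',(R.T@(np.array([x,y,z])-p)).round(4),'rot',np.degrees(Ro.from_matrix(R.T@T).as_rotvec()).round(2))
print('t',s['time_s'],'p',p.round(4),'yaw',np.degrees(np.arctan2(R[1,0],R[0,0])).round(2),'j',s['joint_positions'].round(1),'F',s['force'].round(2),'M',s['moment'].round(3),'op',round(s['opening'],3),'g',round(s['grasp_force'],1))
v=list(map(float,sys.argv[1:]))
for i in range(0,len(v),4): go(*v[i:i+4])
E
python3 d.py .46 -.15 .2 10 .4414 .2403 .12 7.1
```

```text
t 0.1 p [ 0.1533 -0.6053  0.2404] yaw 14.2 j [-86.   30.3  82.1  -0.   67.7 -10.2] F [-0.04  0.06 -0.21] M [-0.04  -0.028  0.018] op 0.995 g 0.0
shift [ 0.409  -0.366   0.0412] rot [-0.11 -0.01  4.2 ]
shift [ 0.4867 -0.7488  0.1219] rot [-0.11 -0.01  7.1 ]
```

Careful with the scale: shifts go in shares of 800 mm and turns go in shares of 90 degrees. That gives: -0.749 m / 0.8 = -0.9363, 0.487 m / 0.8 = 0.6088, 7.1 degrees / 90 = 0.0789.

```bash
echo '[[[0.5125, -0.45, 0.05, 0, 0, 0.0444, 1], [0.5125, -0.45, 0.05, 0, 0, 0.0444, 1], [0.5125, -0.45, 0.05, 0, 0, 0.0444, 1], [0.5125, -0.45, 0.05, 0, 0, 0.0444, 1], [0.5125, -0.45, 0.05, 0, 0, 0.0444, 1], [0.5125, -0.45, 0.05, 0, 0, 0.0444, 1], [0.5125, -0.45, 0.05, 0, 0, 0.0444, 1], [0.5125, -0.45, 0.05, 0, 0, 0.0444, 1], [0.5125, -0.45, 0.05, 0, 0, 0.0444, 1], [0.6088, -0.9363, 0.15, 0, 0, 0.0789, 1], [0.6088, -0.9363, 0.15, 0, 0, 0.0789, 1], [0.6088, -0.9363, 0.15, 0, 0, 0.0789, 1], [0.6088, -0.9363, 0.15, 0, 0, 0.0789, 1], [0.6088, -0.9363, 0.15, 0, 0, 0.0789, 1], [0.6088, -0.9363, 0.15, 0, 0, 0.0789, 1], [0.6088, -0.9363, 0.15, 0, 0, 0.0789, 1], [0.6088, -0.9363, 0.15, 0, 0, 0.0789, 1], [0.6088, -0.9363, 0.15, 0, 0, 0.0789, 1], [0.6088, -0.9363, 0.15, 0, 0, 0.0789, 1], [0.6088, -0.9363, 0.15, 0, 0, 0.0789, 1]]]' | python3 steer.py; python3 d.py .4414 .2403 .036 7.1
```

```text
time_s: 2.1
position: [0.4416, 0.2435, 0.1204]
tcp_rot: [[0.992, 0.129, 0.0], [0.129, -0.992, 0.001], [0.001, -0.001, -1.0]]
force: [-0.1, -0.6, 0.7]
opening: 1.001
grasp_force: 0.0
t 2.1 p [0.4416 0.2435 0.1204] yaw 7.42 j [1.610e+01 3.200e+01 1.056e+02 1.000e-01 4.240e+01 9.870e+01] F [-0.13 -0.6   0.66] M [ 0.019  0.01  -0.018] op 1.001 g 0.0
shift [-0.0007  0.0032  0.0844] rot [-0.04 -0.03  0.32]
```

```bash
echo '[[[0, 0, 0, 0, 0, 0, 1], [0, 0, 0, 0, 0, 0, 1], [0, 0, 0, 0, 0, 0, 1]]]' | python3 steer.py; python3 d.py .4414 .2403 .036 7.1
python3 - <<'E'
from h import *
for n in('scene','top'): snap(n,n+'1')
a=cv2.imread('pics/top1.png')[190:320,90:260]; b=cv2.imread('pics/scene1.png')[60:190,230:400]
r=lambda i:cv2.resize(i,None,fx=2.35,fy=2.35,interpolation=cv2.INTER_CUBIC)
cv2.imwrite('pics/v1.png',np.hstack([r(a),r(b)]))
E
```

```text
time_s: 2.4
position: [0.4417, 0.2384, 0.1214]
tcp_rot: [[0.993, 0.122, -0.0], [0.122, -0.993, -0.0], [-0.0, 0.0, -1.0]]
force: [0.3, -0.2, 0.6]
opening: 0.998
grasp_force: 0.0
t 2.4 p [0.4417 0.2384 0.1214] yaw 6.98 j [ 15.6  31.8 105.8  -0.   42.5  98.6] F [ 0.33 -0.16  0.63] M [ 0.006 -0.024  0.06 ] op 0.998 g 0.0
shift [-0.0001 -0.002   0.0854] rot [ 0.01  0.02 -0.12]
```

To row units: 0.085 m / 0.8 = 0.1063, 0.08 m / 0.8 = 0.1.

```bash
echo '[[[0, -0.0025, 0.0375, 0, 0, 0, 1], [0, -0.0025, 0.0625, 0, 0, 0, 1], [0, -0.0025, 0.0875, 0, 0, 0, 1], [0, -0.0025, 0.1, 0, 0, 0, 1], [0, -0.0025, 0.1063, 0, 0, 0, 1], [0, -0.0025, 0.1063, 0, 0, 0, 1], [0, -0.0025, 0.1063, 0, 0, 0, 1], [0, -0.0025, 0.1063, 0, 0, 0, 0], [0, -0.0025, 0.1063, 0, 0, 0, 0], [0, -0.0025, 0.1063, 0, 0, 0, 0], [0, -0.0025, 0.1063, 0, 0, 0, 0], [0, -0.0025, 0.1063, 0, 0, 0, 0], [0, -0.0025, 0.1063, 0, 0, 0, 0], [0, -0.0025, 0.1063, 0, 0, 0, 0]]]' | python3 steer.py; python3 d.py .4575 -.1556 .1 2.7
```

```text
time_s: 3.9
position: [0.4415, 0.2418, 0.0364]
tcp_rot: [[0.992, 0.124, 0.0], [0.124, -0.992, 0.0], [0.0, -0.0, -1.0]]
force: [0.1, 1.3, 2.6]
opening: 0.668
grasp_force: 30.0
t 3.9 p [0.4415 0.2418 0.0364] yaw 7.1 j [ 16.   41.1 107.8   0.   31.1  98.9] F [0.12 1.28 2.61] M [0.173 0.11  0.004] op 0.668 g 30.0
shift [-0.0332  0.3963 -0.0636] rot [-0.01 -0.01  4.4 ]
```

To row units: 0.396 m / 0.8 = 0.495, -0.05 m / 0.8 = -0.0625, 1.3 degrees / 90 = 0.0144.

```bash
echo '[[[0, 0, -0.05, 0, 0, 0, 0], [0, 0, -0.1, 0, 0, 0, 0], [-0.0038, 0.05, -0.1, 0, 0, 0.0044, 0], [-0.0088, 0.1, -0.1, 0, 0, 0.01, 0], [-0.0125, 0.15, -0.1, 0, 0, 0.0144, 0], [-0.0163, 0.2, -0.1, 0, 0, 0.02, 0], [-0.0213, 0.25, -0.1, 0, 0, 0.0244, 0], [-0.025, 0.3, -0.1, 0, 0, 0.0289, 0], [-0.0288, 0.35, -0.1, 0, 0, 0.0344, 0], [-0.0338, 0.4, -0.0875, 0, 0, 0.0389, 0], [-0.0375, 0.45, -0.075, 0, 0, 0.0444, 0], [-0.04, 0.4813, -0.0625, 0, 0, 0.0467, 0], [-0.0416, 0.495, -0.05, 0, 0, 0.0489, 0], [-0.0416, 0.495, -0.05, 0, 0, 0.0489, 0], [-0.0416, 0.495, -0.05, 0, 0, 0.0489, 0], [-0.0416, 0.495, -0.05, 0, 0, 0.0489, 0], [-0.0416, 0.495, -0.05, 0, 0, 0.0489, 0], [-0.0416, 0.495, -0.05, 0, 0, 0.0489, 0]]]' | python3 steer.py; python3 d.py .4575 -.1556 .044 2.7
python3 - <<'E'
from h import *
for n in('scene','top'): snap(n,n+'2')
a=cv2.imread('pics/top2.png')[205:285,300:366]; b=cv2.imread('pics/scene2.png')[190:285,145:236]
cv2.imwrite('pics/v2.png',np.hstack([cv2.resize(a,(396,480),interpolation=cv2.INTER_CUBIC),cv2.resize(b,(404,422),interpolation=cv2.INTER_CUBIC)[:480,:] if 0 else cv2.copyMakeBorder(cv2.resize(b,(404,422),interpolation=cv2.INTER_CUBIC),0,58,0,0,cv2.BORDER_CONSTANT)]))
E
```

```text
time_s: 5.7
position: [0.4575, -0.1545, 0.0767]
tcp_rot: [[0.999, 0.049, 0.0], [0.049, -0.999, -0.0], [0.0, 0.0, -1.0]]
force: [0.3, -0.2, -4.6]
opening: 0.664
grasp_force: 30.0
t 5.7 p [ 0.4575 -0.1545  0.0767] yaw 2.79 j [-31.9  35.8 110.    0.   34.2  55.3] F [ 0.26 -0.21 -4.64] M [-0.016  0.062  0.049] op 0.664 g 30.0
shift [-0.0001  0.0011  0.0327] rot [ 0.01 -0.02  0.09]
```

View pics/v2.png

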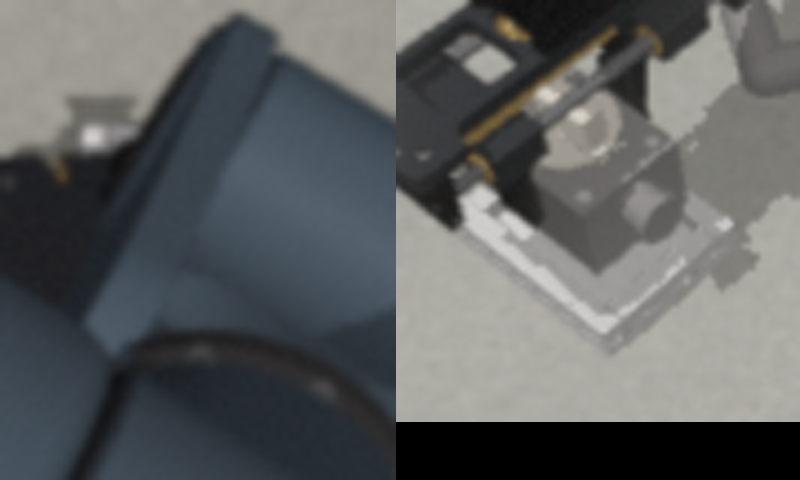

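The scene crop shows the housing hanging just above the block. Its near lower corner is at (596,273), and its top face corners are at about (582,214) and (682,140). I'll compare these with the robot's pose.

Run:
```python
from h import *
s=load('scene2'); k=404/91
f=lambda x,y:(145+(x-396+.5)/k-.5,190+(y+.5)/k-.5)
a=np.radians(2.79);ux=np.array([np.cos(a),np.sin(a),0]);uy=np.array([-ux[1],ux[0],0])
p=np.array([.4575,-.1545,0])
for n,q,sx,sy,z in(('bot',(596,273),1,-1,.0407),('top',(582,214),1,-1,.0867),('topR',(682,140),1,1,.0867),('botR',(688,190),1,1,.0407)):
    m=atz(s,*f(*q),z); e=p+.042*sx*ux+.029*sy*uy; print(n,m[:2].round(4),'minus robot',(m-e)[:2].round(4))
# block near corner & others in same crop
for q in((604,330),(728,222)): print('blk',atz(s,*f(*q),.02).round(4))
```

```text
bot [ 0.4998 -0.1826] minus robot [-0.001  -0.0011]
top [ 0.5008 -0.1823] minus robot [-0.0001 -0.0009]
topR [ 0.5007 -0.1237] minus robot [ 0.0027 -0.0002]
botR [ 0.4938 -0.1212] minus robot [-0.0042  0.0023]
blk [ 0.5142 -0.1935  0.02  ]
blk [ 0.5091 -0.1119  0.02  ]
```

To row units: 0.018 m / 0.8 = 0.0225, -0.0008 m / 0.8 = -0.001.

```bash
echo '[[[0, -0.001, 0.01, 0, 0, 0, 0], [0, -0.001, 0.0175, 0, 0, 0, 0], [0, -0.001, 0.0225, 0, 0, 0, 0], [0, -0.001, 0.0225, 0, 0, 0, 0], [0, -0.001, 0.0225, 0, 0, 0, 0]]]' | python3 steer.py; python3 d.py .4576 -.1537 .044 2.7;echo '[[[0, 0, 0.0025, 0, 0, 0, 0], [0, 0, 0.005, 0, 0, 0, 0], [0, 0, 0.0075, 0, 0, 0, 0], [0, 0, 0.0075, 0, 0, 0, 0], [0, 0, 0.0075, 0, 0, 0, 0]]]' | python3 steer.py; python3 d.py .4576 -.1537 .044 2.7
```

```text
time_s: 6.3
position: [0.4572, -0.1546, 0.0579]
tcp_rot: [[0.999, 0.047, -0.001], [0.047, -0.999, 0.0], [-0.001, -0.0, -1.0]]
force: [0.3, 0.7, -5.5]
opening: 0.663
grasp_force: 30.0
t 6.3 p [ 0.4572 -0.1546  0.0579] yaw 2.69 j [-32.   37.9 110.4  -0.   31.7  55.3] F [ 0.32  0.71 -5.48] M [-0.035 -0.002  0.011] op 0.663 g 30.0
shift [ 0.0005 -0.0009  0.0139] rot [-0.02  0.03 -0.01]
time_s: 6.8
position: [0.4573, -0.1546, 0.0522]
tcp_rot: [[0.999, 0.047, -0.0], [0.047, -0.999, 0.0], [-0.0, -0.0, -1.0]]
force: [0.1, -0.1, -5.6]
opening: 0.665
grasp_force: 30.0
t 6.8 p [ 0.4573 -0.1546  0.0522] yaw 2.7 j [-32.   38.6 110.5   0.   30.9  55.3] F [ 0.14 -0.13 -5.64] M [ 0.087 -0.017  0.029] op 0.665 g 30.0
shift [ 0.0003 -0.0009  0.0082] rot [-0.  0. -0.]
```

```bash
echo '[[[0, 0, 0.0025, 0, 0, 0, 0], [0, 0, 0.005, 0, 0, 0, 0], [0, 0, 0.0075, 0, 0, 0, 0], [0, 0, 0.0075, 0, 0, 0, 0], [0, 0, 0.0075, 0, 0, 0, 0]]]' | python3 steer.py; python3 d.py .4576 -.1537 .0444 2.7;echo '[[[0, 0, 0.0013, 0, 0, 0, 0], [0, 0, 0.0025, 0, 0, 0, 0], [0, 0, 0.0038, 0, 0, 0, 0], [0, 0, 0.0038, 0, 0, 0, 0], [0, 0, 0.0038, 0, 0, 0, 0]]]' | python3 steer.py; python3 d.py .4576 -.1537 .0444 2.7
```

```text
time_s: 7.3
position: [0.4573, -0.1546, 0.0461]
tcp_rot: [[0.999, 0.047, -0.0], [0.047, -0.999, 0.0], [-0.0, -0.0, -1.0]]
force: [0.2, -0.3, -4.8]
opening: 0.664
grasp_force: 30.0
t 7.3 p [ 0.4573 -0.1546  0.0461] yaw 2.7 j [-32.   39.3 110.6   0.   30.1  55.3] F [ 0.2  -0.28 -4.79] M [-0.028  0.027  0.008] op 0.664 g 30.0
shift [ 0.0004 -0.0009  0.0017] rot [-0.01  0.01 -0.  ]
time_s: 7.8
position: [0.4574, -0.1547, 0.0444]
tcp_rot: [[0.999, 0.047, 0.001], [0.047, -0.999, -0.0], [0.001, 0.0, -1.0]]
force: [-1.5, 0.8, 6.2]
opening: 0.659
grasp_force: 30.0
t 7.8 p [ 0.4574 -0.1547  0.0444] yaw 2.69 j [-32.   39.5 110.7   0.   29.7  55.3] F [-1.52  0.77  6.21] M [0.219 0.28  0.034] op 0.659 g 30.0
shift [ 0.0002 -0.001   0.    ] rot [ 0.02 -0.04 -0.01]
```

To row units: -0.1 m / 0.8 = -0.125, -0.05 m / 0.8 = -0.0625.

```bash
echo '[[[0, 0, -0.0013, 0, 0, 0, 1], [0, 0, -0.0013, 0, 0, 0, 1], [0, 0, -0.0013, 0, 0, 0, 1], [0, 0, -0.0013, 0, 0, 0, 1], [0, 0, -0.0013, 0, 0, 0, 1], [0, 0, -0.025, 0, 0, 0, 1], [0, 0, -0.0625, 0, 0, 0, 1], [0, 0, -0.125, 0, 0, 0, 1], [0, 0, -0.125, 0, 0, 0, 1], [0, 0, -0.125, 0, 0, 0, 1], [0, 0, -0.125, 0, 0, 0, 1], [0, 0, -0.125, 0, 0, 0, 1]]]' | python3 steer.py; python3 d.py .4576 -.1545 .0795 2.7
python3 - <<'E'
from h import *
c=snap('scene','scene3'); snap('top','top3')
b=cv2.imread('pics/scene3.png')[190:285,145:236]
cv2.imwrite('pics/v3.png',cv2.resize(b,None,fx=6,fy=6,interpolation=cv2.INTER_CUBIC))
E
```

```text
time_s: 9.0
position: [0.4564, -0.154, 0.1419]
tcp_rot: [[0.999, 0.047, -0.003], [0.047, -0.999, 0.002], [-0.003, -0.002, -1.0]]
force: [-0.8, 0.1, 0.2]
opening: 0.997
grasp_force: 0.0
t 9.0 p [ 0.4564 -0.154   0.1419] yaw 2.69 j [-32.   28.6 107.7   0.   43.9  55.3] F [-0.78  0.1   0.15] M [0.023 0.021 0.038] op 0.997 g 0.0
shift [0.0014 0.0006 0.0624] rot [-0.11  0.16 -0.01]
```

View pics/v3.png

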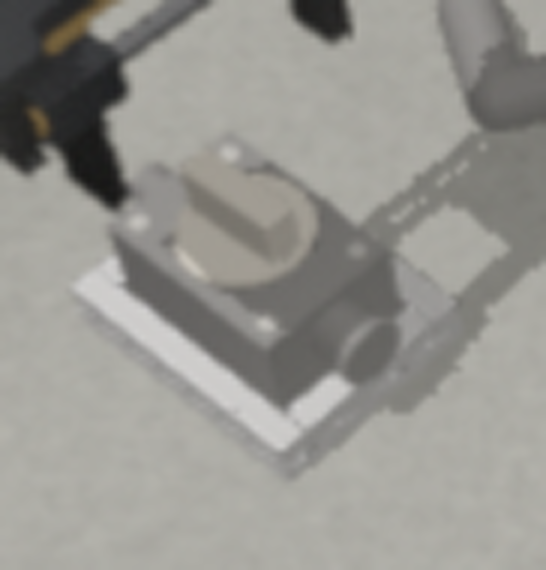

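The crop shows the housing seated flat and square in the pocket, with the bar along the housing's x. Next I grip the bar.

To row units: 0.062 m / 0.8 = 0.0775, 0.0605 m / 0.8 = 0.0756.

```bash
echo '[[[0.0013, 0.0013, 0.025, 0, 0, 0, 1], [0.0013, 0.0013, 0.05, 0, 0, 0, 1], [0.0013, 0.0013, 0.0688, 0, 0, 0, 0.6], [0.0013, 0.0013, 0.0756, 0, 0, 0, 0.6], [0.0013, 0.0013, 0.0775, 0, 0, 0, 0.6], [0.0013, 0.0013, 0.0775, 0, 0, 0, 0.6], [0.0013, 0.0013, 0.0775, 0, 0, 0, 0.6]]]' | python3 steer.py; python3 d.py .4576 -.1545 .0795 2.7
```

```text
time_s: 9.8
position: [0.4587, -0.1558, 0.0817]
tcp_rot: [[0.999, 0.047, 0.001], [0.047, -0.999, -0.001], [0.001, 0.001, -1.0]]
force: [0.4, 0.3, 0.3]
opening: 0.649
grasp_force: 0.0
t 9.8 p [ 0.4587 -0.1558  0.0817] yaw 2.7 j [-32.   35.2 109.6   0.   35.1  55.3] F [0.36 0.3  0.26] M [0.034 0.033 0.006] op 0.649 g 0.0
shift [-0.0011 -0.0013  0.0022] rot [ 0.03 -0.05  0.  ]
```

To row units: 0.002 m / 0.8 = 0.0025, -0.0013 m / 0.8 = -0.0016.

```bash
echo '[[[-0.0013, -0.0016, 0.0025, 0, 0, 0, 0.6], [-0.0013, -0.0016, 0.0025, 0, 0, 0, 0.6], [-0.0013, -0.0016, 0.0025, 0, 0, 0, 0], [-0.0013, -0.0016, 0.0025, 0, 0, 0, 0], [-0.0013, -0.0016, 0.0025, 0, 0, 0, 0], [-0.0013, -0.0016, 0.0025, 0, 0, 0, 0], [-0.0013, -0.0016, 0.0025, 0, 0, 0, 0], [-0.0013, -0.0016, 0.0025, 0, 0, 0, 0], [-0.0013, -0.0016, 0.0025, 0, 0, 0, 0], [-0.0013, -0.0016, 0.0025, 0, 0, 0, 0]]]' | python3 steer.py; python3 d.py .4576 -.1545 .0795 2.7
```

```text
time_s: 10.8
position: [0.4573, -0.1543, 0.0792]
tcp_rot: [[0.999, 0.047, -0.0], [0.047, -0.999, 0.0], [-0.0, -0.0, -1.0]]
force: [0.2, 0.1, 0.5]
opening: 0.159
grasp_force: 30.0
t 10.8 p [ 0.4573 -0.1543  0.0792] yaw 2.7 j [-31.9  35.5 109.9   0.   34.6  55.4] F [0.16 0.07 0.46] M [-0.02   0.024  0.024] op 0.159 g 30.0
shift [ 0.0003  0.0002 -0.0003] rot [-0.  0. -0.]
```

To row units: 6 degrees / 90 = 0.0667.

```bash
echo '[[[0, 0, 0, 0, 0, 0.0333, 0], [0, 0, 0, 0, 0, 0.0667, 0], [0, 0, 0, 0, 0, 0.0667, 0]]]' | python3 steer.py; python3 d.py;  echo '[[[0, 0, 0, 0, 0, 0.0222, 0], [0, 0, 0, 0, 0, 0.0444, 0], [0, 0, 0, 0, 0, 0.0444, 0]]]' | python3 steer.py; python3 d.py; echo '[[[0, 0, 0, 0, 0, 0.0222, 0], [0, 0, 0, 0, 0, 0.0333, 0], [0, 0, 0, 0, 0, 0.0333, 0]]]' | python3 steer.py; python3 d.py
```

```text
time_s: 11.1
position: [0.4573, -0.1543, 0.0792]
tcp_rot: [[0.998, -0.058, 0.0], [-0.058, -0.998, -0.0], [0.0, 0.0, -1.0]]
force: [-0.3, -0.3, -0.2]
opening: 0.154
grasp_force: 30.0
t 11.1 p [ 0.4573 -0.1543  0.0792] yaw -3.3 j [-31.9  35.5 109.9   0.   34.6  61.4] F [-0.27 -0.27 -0.21] M [ 0.04  -0.015 -0.026] op 0.154 g 30.0
time_s: 11.4
position: [0.4573, -0.1543, 0.0792]
tcp_rot: [[0.992, -0.126, -0.0], [-0.126, -0.992, 0.0], [-0.0, -0.0, -1.0]]
force: [0.1, -0.3, 0.7]
opening: 0.155
grasp_force: 30.0
t 11.4 p [ 0.4573 -0.1543  0.0792] yaw -7.24 j [-31.9  35.5 109.9   0.   34.6  65.3] F [ 0.15 -0.33  0.66] M [0.038 0.022 0.022] op 0.155 g 30.0
time_s: 11.7
position: [0.4573, -0.1543, 0.0792]
tcp_rot: [[0.984, -0.178, -0.0], [-0.178, -0.984, 0.0], [-0.0, -0.0, -1.0]]
force: [0.0, 0.1, -0.4]
opening: 0.155
grasp_force: 30.0
t 11.7 p [ 0.4573 -0.1543  0.0792] yaw -10.25 j [-31.9  35.5 109.9   0.   34.6  68.3] F [ 0.02  0.05 -0.39] M [ 0.037  0.01  -0.004] op 0.155 g 30.0
```

To row units: 3 degrees / 90 = 0.0333.

```bash
echo '[[[0, 0, 0, 0, 0, 0.0333, 0], [0, 0, 0, 0, 0, 0.0333, 0]]]' | python3 steer.py >/dev/null; python3 d.py|cut -d'[' -f2-5 ; echo '[[[0, 0, 0, 0, 0, 0.0333, 0], [0, 0, 0, 0, 0, 0.0333, 0]]]' | python3 steer.py>/dev/null; python3 d.py
```

```text
0.4573 -0.1543  0.0792] yaw -13.25 j [-31.9  35.5 109.9   0.   34.6  71.3] F [0.59 0.17 0.36] M [ 0.021  0.039 -0.052] op 0.159 g 30.0
t 12.1 p [ 0.4573 -0.1543  0.0792] yaw -16.22 j [-31.9  35.5 109.9   0.   34.6  74.3] F [0.62 0.66 0.15] M [-0.001  0.036  0.012] op 0.159 g 30.0
```

To row units: 3 degrees / 90 = 0.0333.

```bash
echo '[[[0, 0, 0, 0, 0, 0.0333, 0], [0, 0, 0, 0, 0, 0.0333, 0]]]' | python3 steer.py>/dev/null; python3 d.py
```

```text
t 12.3 p [ 0.4573 -0.1543  0.0793] yaw -19.2 j [-31.9  35.5 109.9   0.   34.6  77.3] F [-0.95  0.06 -0.59] M [ 0.023  0.064 -0.014] op 0.16 g 30.0
```

To row units: 3 degrees / 90 = 0.0333.

```bash
echo '[[[0, 0, 0, 0, 0, 0.0333, 0], [0, 0, 0, 0, 0, 0.0333, 0]]]' | python3 steer.py>/dev/null; python3 d.py
```

```text
t 12.5 p [ 0.4573 -0.1543  0.0792] yaw -22.18 j [-31.9  35.5 109.9   0.   34.6  80.2] F [-0.44  0.19 -0.33] M [ 0.051 -0.037 -0.01 ] op 0.158 g 30.0
```

To row units: 3 degrees / 90 = 0.0333.

```bash
echo '[[[0, 0, 0, 0, 0, 0.0333, 0], [0, 0, 0, 0, 0, 0.0333, 0]]]' | python3 steer.py>/dev/null; python3 d.py
```

```text
t 12.7 p [ 0.4573 -0.1543  0.0792] yaw -25.17 j [-31.9  35.5 109.9  -0.   34.6  83.2] F [-0.41  0.44 -0.06] M [ 0.044 -0.015  0.028] op 0.159 g 30.0
```

To row units: 3 degrees / 90 = 0.0333.

```bash
echo '[[[0, 0, 0, 0, 0, 0.0333, 0], [0, 0, 0, 0, 0, 0.0333, 0]]]' | python3 steer.py>/dev/null; python3 d.py
```

```text
t 12.9 p [ 0.4573 -0.1543  0.0792] yaw -28.17 j [-31.9  35.5 109.9   0.   34.6  86.2] F [-0.12 -0.99  0.3 ] M [0.075 0.044 0.024] op 0.162 g 30.0
```

To row units: 3 degrees / 90 = 0.0333.

```bash
echo '[[[0, 0, 0, 0, 0, 0.0333, 0], [0, 0, 0, 0, 0, 0.0333, 0]]]' | python3 steer.py>/dev/null; python3 d.py
```

```text
t 13.1 p [ 0.4573 -0.1543  0.0792] yaw -31.16 j [-31.9  35.5 109.9   0.   34.6  89.2] F [ 0.37 -0.28  0.26] M [ 0.187 -0.018 -0.03 ] op 0.161 g 30.0
```

To row units: 3 degrees / 90 = 0.0333.

```bash
echo '[[[0, 0, 0, 0, 0, 0.0333, 0], [0, 0, 0, 0, 0, 0.0333, 0]]]' | python3 steer.py>/dev/null; python3 d.py;python3 - <<'E'
from h import *
c=snap('scene','scene4')
b=cv2.imread('pics/scene4.png')[175:285,125:236]
cv2.imwrite('pics/v4.png',cv2.resize(b,None,fx=5,fy=5,interpolation=cv2.INTER_CUBIC))
E
```

```text
t 13.3 p [ 0.4573 -0.1543  0.0793] yaw -34.16 j [-31.9  35.5 109.9   0.   34.6  92.2] F [0.5  0.74 0.49] M [ 0.091  0.055 -0.058] op 0.159 g 30.0
```

View pics/v4.png

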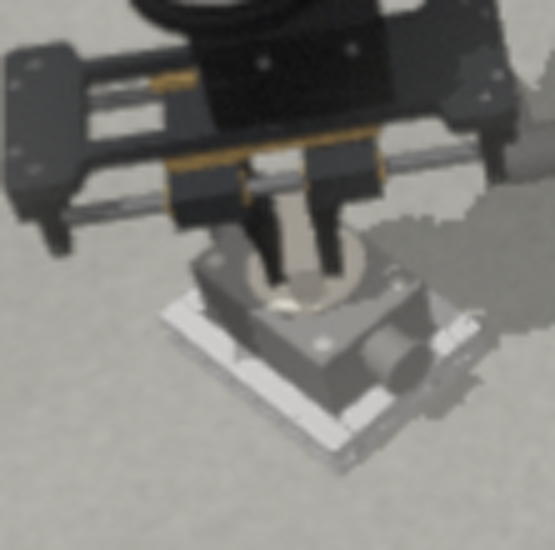

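The bar has turned with the gripper to about 37° and the housing hasn't moved, so this is the free way. I'll keep going in small steps and watch the moment.

To row units: 12 degrees / 90 = 0.1333.

```bash
echo '[[[0, 0, 0, 0, 0, 0.0333, 0], [0, 0, 0, 0, 0, 0.0667, 0], [0, 0, 0, 0, 0, 0.1, 0], [0, 0, 0, 0, 0, 0.1333, 0], [0, 0, 0, 0, 0, 0.1333, 0]]]' | python3 steer.py>/dev/null; python3 d.py
```

```text
t 13.85 p [ 0.4573 -0.1543  0.0792] yaw -46.18 j [-31.9  35.5 109.9  -0.   34.6 104.2] F [-0.43 -0.19  1.29] M [ 0.037  0.066 -0.019] op 0.161 g 30.0
```

To row units: 6 degrees / 90 = 0.0667.

```bash
echo '[[[0, 0, 0, 0, 0, 0.0333, 0], [0, 0, 0, 0, 0, 0.0667, 0], [0, 0, 0, 0, 0, 0.0667, 0]]]' | python3 steer.py>/dev/null; python3 d.py
```

```text
t 14.15 p [ 0.4573 -0.1544  0.0792] yaw -52.16 j [-31.9  35.5 109.9  -0.   34.6 110.2] F [-0.24 -0.76 -0.83] M [ 0.056  0.08  -0.017] op 0.16 g 30.0
```

To row units: 3 degrees / 90 = 0.0333.

```bash
echo '[[[0, 0, 0, 0, 0, 0.0222, 0], [0, 0, 0, 0, 0, 0.0333, 0], [0, 0, 0, 0, 0, 0.0333, 0]]]' | python3 steer.py>/dev/null; python3 d.py
```

```text
t 14.45 p [ 0.4572 -0.1544  0.0792] yaw -55.2 j [-32.   35.5 109.9  -0.   34.6 113.3] F [-0.44 -0.86  0.55] M [ 0.015  0.141 -0.056] op 0.156 g 30.0
```

To row units: 3 degrees / 90 = 0.0333.

```bash
echo '[[[0, 0, 0, 0, 0, 0.0222, 0], [0, 0, 0, 0, 0, 0.0333, 0], [0, 0, 0, 0, 0, 0.0333, 0]]]' | python3 steer.py>/dev/null; python3 d.py; echo '[[[0, 0, -0.0013, 0, 0, 0, 0], [0, 0, -0.0025, 0, 0, 0, 0], [0, 0, -0.0038, 0, 0, 0, 0], [0, 0, -0.0038, 0, 0, 0, 0]]]' | python3 steer.py>/dev/null; python3 d.py
```

```text
t 14.75 p [ 0.4573 -0.1544  0.0793] yaw -58.25 j [-31.9  35.5 109.9  -0.   34.6 116.3] F [ 0.02 -1.65 -0.  ] M [-0.095  0.154  0.027] op 0.157 g 30.0
t 15.15 p [ 0.4576 -0.1544  0.0824] yaw -58.29 j [-31.9  35.1 109.8   0.   35.  116.4] F [-0.34 -0.87  0.65] M [ 0.042  0.048 -0.008] op 0.159 g 30.0
```

To row units: -0.006 m / 0.8 = -0.0075, -0.004 m / 0.8 = -0.005.

```bash
echo '[[[0, 0, -0.0025, 0, 0, 0, 0], [0, 0, -0.005, 0, 0, 0, 0], [0, 0, -0.0075, 0, 0, 0, 0], [0, 0, -0.0075, 0, 0, 0, 0]]]' | python3 steer.py>/dev/null; python3 d.py
```

```text
t 15.55 p [ 0.4574 -0.1544  0.0886] yaw -58.3 j [-31.9  34.4 109.7   0.   35.9 116.4] F [-0.06 -1.28  0.31] M [-0.064 -0.014  0.022] op 0.159 g 30.0
```

To row units: -0.101 m / 0.8 = -0.1263, -0.1 m / 0.8 = -0.125.

```bash
echo '[[[0, 0, -0.0075, 0, 0, 0, 0], [0, 0, -0.015, 0, 0, 0, 0], [0, 0, -0.025, 0, 0, 0, 0], [0, 0, -0.0375, 0, 0, 0, 0], [0, 0, -0.0563, 0, 0, 0, 0], [0, 0, -0.075, 0, 0, 0, 0], [0, 0, -0.0938, 0, 0, 0, 0], [0, 0, -0.1125, 0, 0, 0, 0], [0, 0, -0.1213, 0, 0, 0, 0], [0, 0, -0.125, 0, 0, 0, 0], [0, 0, -0.1263, 0, 0, 0, 0], [0, 0, -0.1263, 0, 0, 0, 0], [0, 0, -0.1263, 0, 0, 0, 0], [0, 0, -0.1263, 0, 0, 0, 0], [0, 0, -0.1263, 0, 0, 0, 0], [0, 0, -0.1263, 0, 0, 0, 0]]]' | python3 steer.py>/dev/null; python3 d.py;python3 - <<'E'
from h import *
c=snap('scene','scene5')
b=cv2.imread('pics/scene5.png')[110:285,90:265]
cv2.imwrite('pics/v5.png',cv2.resize(b,(590,590),interpolation=cv2.INTER_CUBIC))
E
```

```text
t 17.15 p [ 0.4572 -0.1542  0.189 ] yaw -58.3 j [-31.9  23.9 105.3   0.   50.8 116.4] F [-0.26 -0.19  0.18] M [ 0.095  0.02  -0.038] op 0.161 g 30.0
```

View pics/v5.png

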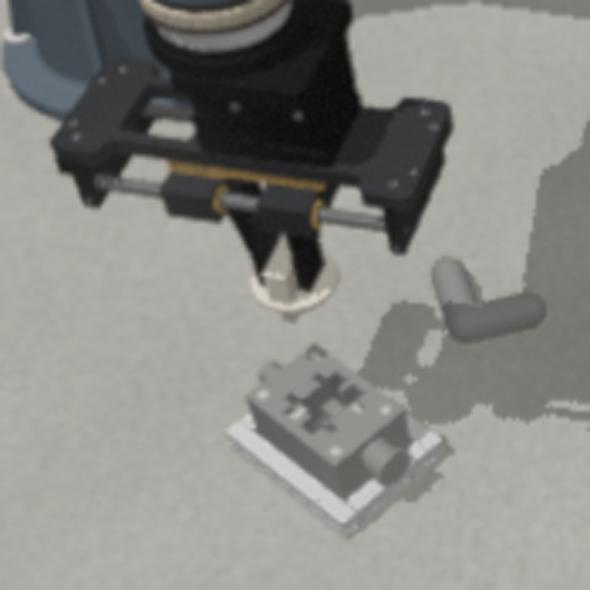

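The crop shows the cap off and held upright at about (290,290), with the open housing still seated in the pocket at about (330,420). The arm is still, so I'm handing in.

```bash
python3 -c "
from rig import bot, eyes
print(bot.hand_in())"
```

```text
the job is handed in; nothing more can be done
None
```

The job is handed in, at about 17 s of the 66 s allowed: the housing sits flat and square in the pocket, the cap came off after about 61° of turning without meeting a stop, and the gripper holds it upright and still about 10 cm above the housing.

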